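# Put a harmonica comb away in the dry cabinet and latch its door

### The arm

A 7-joint arm with a two-finger parallel gripper is mounted at the origin on the work surface. World frame = base frame: x ahead of the robot, y to its left, z up, the work surface at z = 0. Lengths are in m, angles in rad, forces in N, time in s.
With the tool pointing down it reaches from about 0.4 to 0.85 m from the base axis. Payload 4.5 kg.
Tool frame: the origin (TCP) lies at the very end of the fingers, on their centre line; the grasp point (between the pads) lies 19 mm behind it; z points along the fingers, y is the line along which they close (so a half turn about z gives the same grasp; the last joint's range is limited). The gripper opens to 88 mm and grips with 3 to 60 N. Pads are 18 mm wide; open, the fingers measure 123 mm over their backs; the gripper's body (75 mm by 187 mm) begins 45 mm behind the grasp point.
Start: joints at [-1.092, 0.689, -0.195, 1.565, 0.157, 0.902, -0.215], TCP at [0.269, 0.564, 0.239] pointing down, gripper open.
Joint ranges: [-3.01, 3.01], [-0.46, 2.08], [-1.47, 1.51], [0.13, 2.56], [-1, 4.14], [0.04, 2.09], [-2.66, 2.66]. Speed limits (rad/s): [2.57, 2.57, 3.14, 3.14, 3.14, 3.14, 3.14].

### API

Orientations are given as a unit quaternion [x, y, z, w].
In Python, from plant import r gives the robot as it stands. The module is installed in compiled form; this text tells all that it offers.
- The arm moves only by the tool step_arm, never from a script. Its argument "increments" is a list of rows, each a list of 2 entries, a list of its own where there are three numbers: the shift along the world's x, y, z in cm, then the turn, a rotation vector about the world's x, y, z in degrees. A call has exactly 10 rows; each row shifts and turns the commanded pose from where the row before left it; what a row does not reach is not made up. A row lasts 1/10 s, in which the tool goes at most 50 mm and 8.59 degrees, less where a joint would pass 70% of its speed; a pose out of reach is approached as far as the arm can. A call is refused whole if a number of a shift passes 5 or a number of a turn 8.59, either way. A call with a gripper value outside its range is refused whole. "fingers" is the opening, from 0 (shut) to 1 (fully open), set as the call begins (left out, the last holds). The fingers move at their own pace and stop on an object; "grip_force" is the grip in N (left out, the last holds). Time passes only in rows, so rows that do not move let the fingers close, or fill a call up. It gives the time, the measured TCP pose, the force, the opening and the grip force at its end, in the units of the state.
- r.get_state(): the state, without advancing time (a new reading comes with each control period).
- r.snapshot(name): name is "scene" or "top" or "wrist"; returns (picture, depth): 480x640x3 uint8, red, green, blue; 480x640 float32, m along the optical axis (not along the pixel's ray), 0 where there is no reading.
- r.calibration(name): a dict with "fov_y" (degrees; the focal length in pixels is half the picture's height over the tangent of half this angle, whatever the lens; pixels are square), "cx", "cy" (the principal point, pixels), "R" (3x3) and "t" (3): a world point X has camera coordinates R X + t. Camera axes: x right, y down, z forward; pixel columns grow to the right and rows downward; lengths in m; the calibration is good to about 2 mm. The wrist camera is an equidistant fisheye: a pixel r from the principal point sees the ray r / f radians off the axis. A picture is of the moment at which its call begins: read the wrist's pose just before it. calibration takes no time and is no camera call; for the wrist camera it gives the pose at the moment of the call.
- r.finish_job(): hands the job in; it is judged then, once.
The state is a dict: "clock": time; "q": joint angles; "qd": joint speeds; "joint_torque": joint torques, N m; "tool_pos": TCP position; "eef_rot": TCP orientation; "contact_force": force on the tool from outside, world axes, zero at the start; "moment": the same for the moment, N m; "opening": opening from 0.0 (shut) to 1.0 (fully open); "finger_force": force on a finger pad.
Only numpy, scipy, OpenCV 4.12 (cv2) and the standard library are available. Lean on these libraries where they do the work, as an engineer would, in place of code of your own. Each camera call takes 0.05 s, during which the arm holds its last target. There are 200 camera calls.

### The job

Put the long boxwood comb away to season in the clear dry cabinet: lay it flat on the pulled-out tray without dropping it, slide the tray fully home, then push the door shut, without slamming it, until its sprung latch rides over the keeper and snaps in. Leave the other things on the desk where they are and do not knock the reed plate in its clip.

Things in the scene. Friction and masses are not known exactly. Their poses are not given: they have to be found in the camera images.
- comb: the long boxwood comb of a twelve-hole chromatic harmonica: a flat toothed wooden bar, 142 mm long (its x), 34 mm wide (its y), 13 mm thick (its z), 30 to 65 g, loose, lying flat on the desk; grip it across its 34 mm width. Origin at the centre of its underside. It changes places at random with the short comb and the chrome cover
- cabinet: the dry cabinet, clear acrylic in an aluminium frame, 220 mm deep (its x), 260 mm wide (its y), 165 mm high, fixed to the desk, turned a little either way. Origin at the centre of its underside; its open front is the plane x = -110 mm, facing roughly the robot (its -x). The roof is 14 mm thick, so the mouth is open up to 151 mm above the desk
- tray (a joint): the tray's slide: 0 fully home, grows as it is pulled out of the front (m); starts 0.12 to 0.16, end stop 0.165; stays where it is left, sliding takes about 2 N
- tray_floor (a point): centre of the tray's floor, on its upper face, 105.5 mm above the desk; axes as the cabinet's (+x is inwards). Perforated aluminium tray, 186 mm long (x) by 212 mm wide (y), about 180 x 204 mm clear inside its 14 mm side and rear walls and its front lip; only the part outside the cabinet's mouth is open from above
- tray_front (a point): centre of the outer face of the tray's front lip, 128.5 mm above the desk; the lip is an upright plate 4 mm thick, 212 mm wide, from 102.5 to 140.5 mm above the desk; push it to the cabinet's +x. With the tray home the lip's face lies 3 mm in front of the cabinet's front plane
- door (a joint): the door's hinge angle: 0 shut, grows as it opens (rad); starts 1.70 to 2.05. Vertical hinge at the cabinet's left front edge (its +y side, on the robot's left); the door swings outward to the left; damped, with light friction, so it stays where it is left
- door_hinge (a point): a point on the door's hinge axis, 135 mm above the desk. The point turns with the door: its -y points along the door from the hinge to the free edge, and its -x points squarely out of the door's outer face (the face to push on)
- door_push (a point): a good spot to push: on the door's outer face, 200 mm from the hinge, 135 mm above the desk; axes as door_hinge. The door is a flat panel 10 mm thick, 10 to 165 mm above the desk, reaching 260 mm from the hinge: aluminium frame, clear pane flush outside; its outer face lies 5 mm from the hinge axis. In the last 20 mm of travel seal and latch resist: expect to need up to about 10 N here
- bolt (a joint): the bevelled brass latch bolt on the door: 0 fully out (sprung), grows as the keeper presses it in (m), about 0.006 while riding over the keeper, 0 again when snapped in; spring 3 to 6 N. Its steel case stands 21 mm proud of the door's outer face, 216 to 258 mm from the hinge, 63 to 101 mm above the desk: push above it
- latch_tip (a point): outer corner of the bolt's nose, 82 mm above the desk, 14 mm past the door's free edge, axes as door_hinge
- keeper (a point): the steel keeper's lip, beside the cabinet's mouth on its right front edge (its -y side), 33 mm in front of the front plane, 82 mm above the desk, axes as the cabinet's. The nose meets it at a door angle of about 0.06 and snaps in behind it at about 0.01, close to shut; the latched door rests at about 0.009, held against the rubber seal
- short_comb: bystander: a short ten-hole boxwood comb, 102 x 27 x 8 mm, loose; origin at the centre of its underside, long axis x
- cover: bystander: a chrome harmonica cover, 104 x 29 x 12 mm, loose; origin at the centre of its underside, long axis x
- burnisher: bystander: steel burnisher with a rosewood handle, 178 mm long (its x), 26 mm high, loose; origin at mid-length on the desk
- shim_tin: bystander: squat round tin of reed shims, 75 mm across, 30 mm high, loose; origin at the centre of its underside
- tuner: bystander: desk tuner, 70 x 115 x 26 mm, loose; origin at the centre of its underside
- reed_clip: bystander: a blued-steel spring clip on a 50 x 70 mm base holding a brass reed plate upright, 134 mm long (its y), top edge 104 mm above the desk, fixed; origin at the centre of its underside
Things that resemble listed ones, but are neither listed nor needed, are in the scene too. What is shaped like the comb but pink or turquoise is not meant.

How it is judged:
By the outcome, as a careful person would: the job done as asked, in the order asked, and still so for the second after the job is handed in, with the robot touching nothing.
It also fails if it takes over 72 s, if anything falls off the work surface, if the arm or the gripper's body presses on something with over 40 N, if the wrist force passes 120 N, or if a joint passes its speed limit or range.

## Working session

There is one attempt and no reset: what is moved stays moved. The work goes in short steps, Python scripts to look and compute and a tool call to move; the robot and the scene stay as the last step left them, time stands still between calls to the robot, and variables do not carry over. Pictures are saved under pics/ and viewed, at most 10 in all, crops included, and the job is handed in when it is done.

Besides the shell and the picture viewer there is one more tool, called after ">>>" as name(argument=value, ...) on one line, values as JSON. step_arm: Moves the arm, as the interface text tells. Its arguments: {"type":"object","properties":{"increments":{"type":"array","items":{"type":"array"}},"fingers":{"type":"number"},"grip_force":{"type":"number"}},"required":["increments"]}

```bash
mkdir -p pics; cat > h.py <<'E'
import numpy as np,cv2
from plant import r
def ray(c,u,v):
    f=240/np.tan(np.radians(c['fov_y'])/2); R=np.array(c['R']);t=np.array(c['t'])
    d=np.array([(u-c['cx'])/f,(v-c['cy'])/f,1.]); return -R.T@t, R.T@d
def onz(c,u,v,z):
    o,d=ray(c,u,v); return o+d*(z-o[2])/d[2]
def cloud(c,D):
    v,u=np.mgrid[:480,:640]; f=240/np.tan(np.radians(c['fov_y'])/2)
    P=np.stack([(u-c['cx'])/f*D,(v-c['cy'])/f*D,D],-1)
    return (P-np.array(c['t']))@np.array(c['R'])
E
python3 - <<'E'
from h import *
for n in('top','scene'):
    p,d=r.snapshot(n); c=r.calibration(n)
    np.savez(n+'.npz',p=p,d=d,**{k:np.array(v) for k,v in c.items()})
    cv2.imwrite(f'pics/{n}1.png',p[:,:,::-1]); print(n,c)
print(r.get_state())
E
```

```text
top {'fov_y': 51.77628054152181, 'cx': 317.893238545177, 'cy': 237.28314452324747, 'R': array([[-0.00738446, -0.99975329, -0.02094819],
       [-0.98788979,  0.01054039, -0.15479877],
       [ 0.15498138,  0.0195514 , -0.98772391]]), 't': array([0.03933977, 0.55676732, 1.58521606])}
scene {'fov_y': 53.4410669706268, 'cx': 316.3381049452951, 'cy': 228.51040185663518, 'R': array([[ 0.71134443,  0.70279189, -0.00852415],
       [ 0.52019116, -0.5345999 , -0.66603612],
       [-0.47264179,  0.46934689, -0.74587079]]), 't': array([-0.38668029, -0.20342447,  1.63013788])}
{'clock': 0.1, 'q': array([-1.0921854 ,  0.68991232, -0.19451008,  1.56620138,  0.15731274,
        0.90251393, -0.21510523]), 'qd': array([-6.28984022e-05, -8.79251502e-04, -1.79949226e-03, -2.63028177e-03,
       -2.56149460e-04,  1.08848541e-03, -1.05785429e-03]), 'joint_torque': array([-3.03228226e-03, -5.28505862e+01, -1.27148129e+00, -1.53838348e+01,
       -5.25992329e-02,  2.02444724e-03,  5.35813808e-05]), 'tool_pos': array([0.26873841, 0.56365989, 0.23799267]), 'eef_rot': array([ 2.20543965e-01,  9.75376688e-01, -8.13766300e-04, -1.14653363e-04]), 'contact_force': array([0.39763552, 0.76560618, 0.76873827]), 'moment': array([-0.0023255 ,  0.02747793,  0.04357793]), 'finger_force': 0.0, 'opening': 0.9995493972843863}
```

View pics/top1.png

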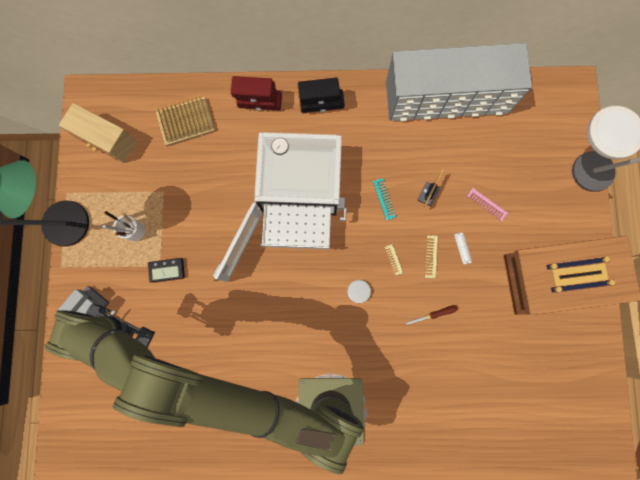

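View pics/scene1.png

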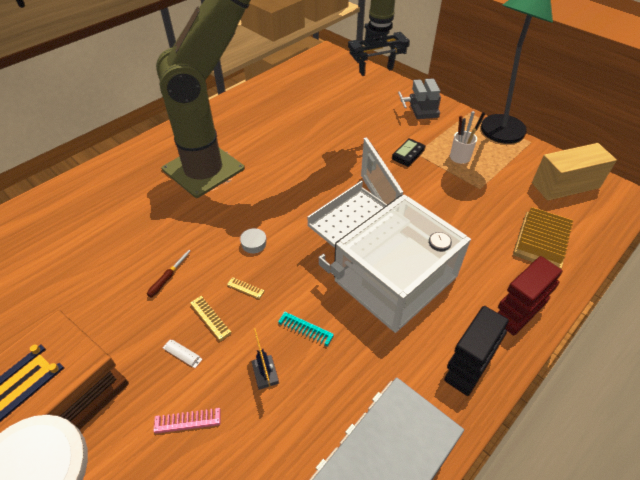

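```bash
cat >> h.py <<'E'
def load(n):
    z=np.load(n+'.npz'); return z['p'],z['d'],{k:z[k] for k in('fov_y','cx','cy','R','t')}
E
python3 - <<'E'
from h import *
p,d,c=load('top')
cv2.imwrite('pics/crop.png',cv2.resize(p[130:285,210:355,::-1],None,fx=3.8,fy=3.8,interpolation=cv2.INTER_CUBIC))
hsv=cv2.cvtColor(p,cv2.COLOR_RGB2HSV)
print(hsv[256,431],hsv[245,431])
W=cloud(c,d)
m=((hsv[...,0]>18)&(hsv[...,0]<32)&(hsv[...,1]>60)&(hsv[...,2]>140)).astype(np.uint8)
m[:, :360]=0;m[:,470:]=0;m[:225]=0;m[300:]=0
m=cv2.morphologyEx(m,cv2.MORPH_CLOSE,np.ones((5,5)))
n,l,s,_=cv2.connectedComponentsWithStats(m)
for i in range(1,n):
    if s[i,4]<60: continue
    v,u=np.where(l==i); X=np.array([onz(c,a,b,.012)[:2] for a,b in zip(u,v)]).astype(np.float32)
    (x,y),wh,a=cv2.minAreaRect(X); print(s[i],x,y,wh,a,cv2.boxPoints(((x,y),wh,a)).round(3).tolist())
# high points (roof) 
for zl,zh in((.155,.175),(.132,.148),(.1,.112)):
    k=(W[...,2]>zl)&(W[...,2]<zh)&(d>0); k[:120]=0;k[290:]=0;k[:,:205]=0;k[:,360:]=0
    v,u=np.where(k); print(zl,len(v),u.min(),u.max(),v.min(),v.max())
    kk=cv2.morphologyEx(k.astype(np.uint8),cv2.MORPH_OPEN,np.ones((2,2)))
    n,l,s,_=cv2.connectedComponentsWithStats(kk)
    for i in range(1,n):
        if s[i,4]>25:
            X=W[l==i][:,:2].astype(np.float32); print(s[i],cv2.boxPoints(cv2.minAreaRect(X)).round(3).tolist())
E
```

```text
[ 18 117 187] [ 15 134 186]
[425 236  13  42 419] 0.4937993288040161 -0.34132474660873413 (0.034952312707901, 0.1402188390493393) 84.74957275390625 [[0.421999990940094, -0.35199999809265137], [0.5619999766349792, -0.36500000953674316], [0.5649999976158142, -0.33000001311302185], [0.4259999990463257, -0.3179999887943268]]
[385 245  18  30 223] 0.4855829179286957 -0.21661442518234253 (0.10199426114559174, 0.027341695502400398) 19.321979522705078 [[0.43299999833106995, -0.22100000083446503], [0.44200000166893005, -0.2460000067949295], [0.5379999876022339, -0.21299999952316284], [0.5289999842643738, -0.18700000643730164]]
0.155 5949 214 340 133 278
[ 255  134   87   74 5563] [[0.30399999022483826, -0.017999999225139618], [0.9160000085830688, -0.04899999871850014], [0.9290000200271606, 0.21299999952316284], [0.31700000166893005, 0.24400000274181366]]
[215 204  41  76 324] [[0.41100001335144043, 0.34200000762939453], [0.6389999985694885, 0.21799999475479126], [0.6470000147819519, 0.23199999332427979], [0.4189999997615814, 0.35499998927116394]]
0.132 153 218 337 202 279
[280 246  16   2  32] [[0.5139999985694885, 0.10400000214576721], [0.515999972820282, 0.10400000214576721], [0.5170000195503235, 0.15299999713897705], [0.5149999856948853, 0.15299999713897705]]
0.1 2454 214 345 198 280
[ 264  205   66   43 2204] [[0.3050000071525574, 0.0020000000949949026], [0.6520000100135803, -0.004000000189989805], [0.656000018119812, 0.2029999941587448], [0.30799999833106995, 0.20900000631809235]]
```

View pics/crop.png

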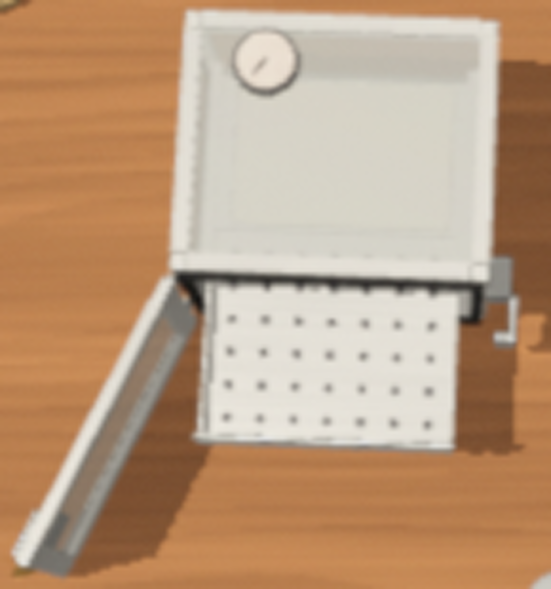

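```bash
cat >> h.py <<'E'
def cp(c,u,v,z): return onz(c,210+(u+.5)/3.8-.5,130+(v+.5)/3.8-.5,z)[:2]
E
python3 - <<'E'
from h import *
p,d,c=load('top')
K=[cp(c,*q,.165) for q in((188,10),(499,22),(492,280),(170,270))]
print('roof',np.round(K,3))
for a,b in((0,1),(1,2),(2,3),(3,0)):
    e=K[b]-K[a]; print(np.linalg.norm(e),np.degrees(np.arctan2(e[1],e[0])))
print('center',np.mean(K,0))
L=[cp(c,*q,.1405) for q in((196,438),(453,446))]; print('lip',np.round(L,3))
D=[cp(c,*q,.165) for q in((168,275),(14,555),(193,310),(40,572))]; print('door top',np.round(D,3)); e=D[1]-D[0]; print(np.linalg.norm(e),np.degrees(np.arctan2(e[1],e[0])))
hsv=cv2.cvtColor(p,cv2.COLOR_RGB2HSV); W=cloud(c,d)
k=(W[...,2]>.04)&(d>0);k[:165]=0;k[215:]=0;k[:,:410]=0;k[:,455:]=0
X=W[k]; print('reed',X.min(0),X.max(0),len(X)); t=X[X[:,2]>.08]; print(cv2.boxPoints(cv2.minAreaRect(t[:,:2].astype(np.float32))))
E
```

```text
roof [[ 0.876  0.215]
 [ 0.861 -0.043]
 [ 0.643 -0.034]
 [ 0.655  0.227]]
0.25855703648929934 -93.18584078969612
0.218523223192029 177.67874594166355
0.26178643955142766 87.48189736555729
0.22154921102433156 -3.1636672077296453
center [0.75878479 0.09137041]
lip [[ 0.52   0.208]
 [ 0.511 -0.001]]
door top [[0.651 0.229]
 [0.424 0.349]
 [0.621 0.208]
 [0.41  0.328]]
0.2563387197245188 152.09805360206155
reed [ 0.64560936 -0.36982515  0.0417121 ] [ 0.76645864 -0.30610884  0.1091435 ] 161
[[ 0.6419568  -0.313064  ]
 [ 0.7625148  -0.37637737]
 [ 0.76940084 -0.36326548]
 [ 0.6488428  -0.29995212]]
```

>>> step_arm(increments=[[[1.8,-4.5,0],[0,0,-8]],[[1.8,-4.5,0],[0,0,-8]],[[1.8,-4.5,0],[0,0,-8]],[[1.8,-4.5,0],[0,0,-8]],[[1.8,-4.5,0],[0,0,-8]],[[1.8,-4.5,0],[0,0,-8]],[[1.8,-4.5,0],[0,0,-8]],[[1.8,-4.5,0],[0,0,-8]],[[1.8,-4.5,0],[0,0,-8]],[[1.8,-4.5,0],[0,0,-8]]], fingers=0.75, grip_force=20)

```text
clock: 1.1
tool_pos: [0.4492, 0.1124, 0.2387]
eef_rot: [0.798, 0.603, -0.0, -0.0]
contact_force: [0.5, 0.7, -0.9]
opening: 0.749
finger_force: 0.0
```

>>> step_arm(increments=[[[0.45,-4.5,-0.8],[0,0,-7.95]],[[0.45,-4.5,-0.8],[0,0,-7.95]],[[0.45,-4.5,-0.8],[0,0,-7.95]],[[0.45,-4.5,-0.8],[0,0,-7.95]],[[0.45,-4.5,-0.8],[0,0,-7.95]],[[0.45,-4.5,-0.8],[0,0,-7.95]],[[0.45,-4.5,-0.8],[0,0,-7.95]],[[0.45,-4.5,-0.8],[0,0,-7.95]],[[0.45,-4.5,-0.8],[0,0,-7.95]],[[0.45,-4.5,-0.8],[0,0,-7.95]]])

```text
clock: 2.1
tool_pos: [0.4938, -0.3373, 0.1581]
eef_rot: [0.999, -0.046, -0.0, -0.0]
contact_force: [0.4, 0.1, -0.4]
opening: 0.751
finger_force: 0.0
```

```bash
python3 - <<'E'
from h import *
c=r.calibration('wrist');p,d=r.snapshot('wrist');s=r.get_state();print(s['tool_pos'],s['eef_rot'],s['q'])
cv2.imwrite('pics/w1.png',p[:,:,::-1])
f=240/np.tan(np.radians(c['fov_y'])/2);R=np.array(c['R']);t=np.array(c['t']);print(-R.T@t,f)
hsv=cv2.cvtColor(p,cv2.COLOR_RGB2HSV)
m=((hsv[...,0]>16)&(hsv[...,0]<32)&(hsv[...,1]>50)&(hsv[...,2]>140)).astype(np.uint8)
m=cv2.morphologyEx(m,cv2.MORPH_CLOSE,np.ones((9,9)))
n,l,st,_=cv2.connectedComponentsWithStats(m)
for i in range(1,n):
    if st[i,4]<600: continue
    v,u=np.where(l==i);a=np.stack([u-c['cx'],v-c['cy']],1);rr=np.linalg.norm(a,axis=1)+1e-9;th=rr/f
    dr=np.c_[a/rr[:,None]*np.sin(th)[:,None],np.cos(th)]@R; o=-R.T@t
    X=o+dr*((.013-o[2])/dr[:,2])[:,None]
    print(st[i],[np.round(x,4) for x in cv2.minAreaRect(X[:,:2].astype(np.float32))])
E
```

```text
[ 0.49260267 -0.34710595  0.15774425] [ 9.98601113e-01 -5.26503756e-02  3.23722648e-04  4.86324628e-03] [ 0.29566477  0.80437875  0.43060131  1.73590777 -0.4725245   0.6997381
 -0.70106494]
[ 0.56696187 -0.34371255  0.30339168] 371.64829954431775
[ 301  136   45  169 7015] [array([ 0.4951, -0.3391]), array([0.0346, 0.1416]), np.float64(85.2063)]
[ 146  188   75  112 3063] [array([ 0.488 , -0.2177]), array([0.0999, 0.028 ]), np.float64(18.7002)]
```

View pics/w1.png

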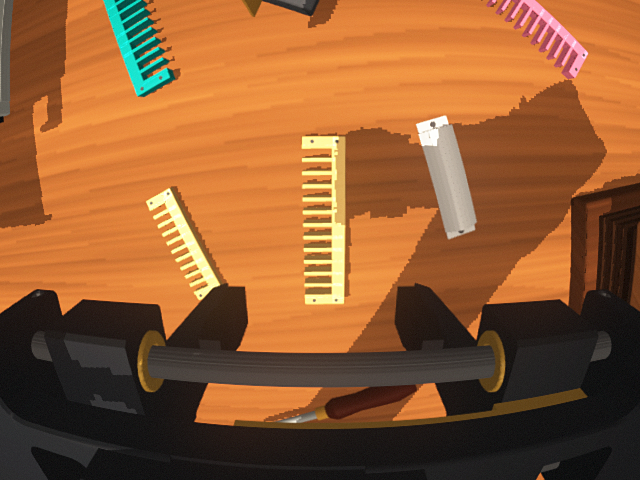

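>>> step_arm(increments=[[[0.1,-0.4,-1.0],[0,0,0]],[[0,0,-2],[0,0,0]],[[0,0,-2],[0,0,0]],[[0,0,-2],[0,0,0]],[[0,0,-2],[0,0,0]],[[0,0,-2],[0,0,0]],[[0,0,-2],[0,0,0]],[[0,0,-1.5],[0,0,0]],[[0,0,-0.5],[0,0,0]],[[0,0,-0.3],[0,0,0]]])

```text
clock: 3.15
tool_pos: [0.495, -0.339, 0.0053]
eef_rot: [0.999, -0.043, -0.0, -0.0]
contact_force: [-0.1, 0.1, -0.8]
opening: 0.748
finger_force: 0.0
```

>>> step_arm(increments=[[[0,0,0],[0,0,0]],[[0,0,0],[0,0,0]],[[0,0,0],[0,0,0]],[[0,0,0],[0,0,0]],[[0,0,0],[0,0,0]],[[0,0,0],[0,0,0]],[[0,0,0],[0,0,0]],[[0,0,0],[0,0,0]],[[0,0,0],[0,0,0]],[[0,0,0],[0,0,0]]], fingers=0, grip_force=20)

```text
clock: 4.15
tool_pos: [0.4951, -0.34, 0.0062]
eef_rot: [0.999, -0.043, 0.0, 0.0]
contact_force: [-0.6, 1.4, 5.4]
opening: 0.385
finger_force: 20.0
```

>>> step_arm(increments=[[[0,0,1],[0,0,0]],[[0,0,3],[0,0,0]],[[0,0,4],[0,0,0]],[[0,0,4],[0,0,0]],[[0,0,4],[0,0,0]],[[0,0,3],[0,0,0]],[[0,0,1.5],[0,0,0]],[[0.5,3,0],[0,0,7]],[[0.7,4,0],[0,0,8]],[[0.7,4,0],[0,0,8]]])

```text
clock: 5.15
tool_pos: [0.5136, -0.2288, 0.2112]
eef_rot: [0.987, 0.159, 0.0, 0.0]
contact_force: [0.9, 0.7, -1.1]
opening: 0.384
finger_force: 20.0
```

>>> step_arm(increments=[[[0.7,4,0],[0,0,8]],[[0.7,4,0],[0,0,8]],[[0.7,4,0],[0,0,8]],[[0.7,4,0],[0,0,8]],[[0.7,4,0],[0,0,8]],[[0.7,4,0],[0,0,8]],[[0.7,4,0],[0,0,8]],[[0.7,3,0],[0,0,8]],[[0.5,2,0],[0,0,5.2]],[[0,0.1,0],[0,0,0]]])

```text
clock: 6.15
tool_pos: [0.5749, 0.1051, 0.2107]
eef_rot: [0.722, 0.692, 0.001, -0.001]
contact_force: [0.1, 0.0, -1.1]
opening: 0.384
finger_force: 20.0
```

```bash
python3 - <<'E'
from h import *
p,d=r.snapshot('scene');p2,d=r.snapshot('wrist');s=r.get_state();print(s['tool_pos'],s['eef_rot'],s['opening'],s['contact_force'],s['q'][6])
cv2.imwrite('pics/s2.png',np.vstack([cv2.resize(p[100:360,200:520],(480,390)),cv2.resize(p2,(280,210)).repeat(1,0) if 0 else np.zeros((0,480,3),np.uint8)])[:,:,::-1])
E
```

```text
[0.57441553 0.10022975 0.21072014] [ 7.24880105e-01  6.88874717e-01 -6.47706707e-04  1.97989839e-04] 0.3827141638523621 [-0.00441745 -0.1095486  -0.23740737] -0.2341669266493639
```

View pics/s2.png

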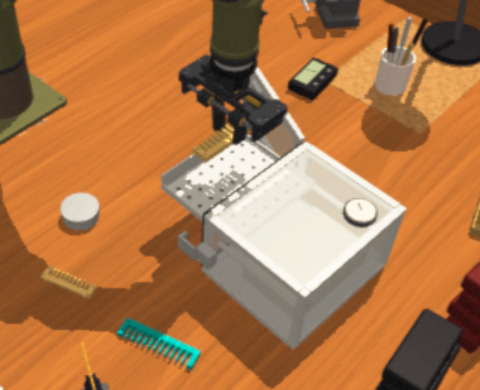

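The comb is held across the tray, centred over the exposed floor (shadow on tray at about 220,185), clear of lip and mouth.

>>> step_arm(increments=[[[0,0,-1.5],[0,0,0]],[[0,0,-2],[0,0,0]],[[0,0,-2],[0,0,0]],[[0,0,-1.8],[0,0,0]],[[0,0,-1],[0,0,0]],[[0,0,-0.5],[0,0,0]],[[0,0,-0.3],[0,0,0]],[[0,0,-0.2],[0,0,0]],[[0,0,-0.2],[0,0,0]],[[0,0,-0.1],[0,0,0]]])

```text
clock: 7.25
tool_pos: [0.5752, 0.1013, 0.115]
eef_rot: [0.724, 0.69, 0.0, 0.0]
contact_force: [-0.3, -0.2, -0.5]
opening: 0.376
finger_force: 20.0
```

>>> step_arm(increments=[[[0,0,-0.1],[0,0,0]],[[0,0,-0.1],[0,0,0]],[[0,0,0],[0,0,0]],[[0,0,0],[0,0,0]],[[0,0,0],[0,0,0]],[[0,0,0],[0,0,0]],[[0,0,0],[0,0,0]],[[0,0,0],[0,0,0]],[[0,0,0],[0,0,0]],[[0,0,0],[0,0,0]]])

```text
clock: 8.25
tool_pos: [0.5749, 0.1012, 0.1127]
eef_rot: [0.724, 0.69, 0.0, 0.0]
contact_force: [-0.5, -0.6, -1.7]
opening: 0.379
finger_force: 20.0
```

>>> step_arm(increments=[[[0,0,-0.1],[0,0,0]],[[0,0,-0.05],[0,0,0]],[[0,0,-0.05],[0,0,0]],[[0,0,0],[0,0,0]],[[0,0,0],[0,0,0]],[[0,0,0],[0,0,0]],[[0,0,0],[0,0,0]],[[0,0,0],[0,0,0]],[[0,0,0],[0,0,0]],[[0,0,0],[0,0,0]]])

```text
clock: 9.25
tool_pos: [0.5754, 0.1012, 0.1117]
eef_rot: [0.724, 0.69, 0.001, 0.0]
contact_force: [-1.8, 0.0, 6.9]
opening: 0.385
finger_force: 20.0
```

Contact (6.9 N up): the comb is seated. Release a little, then rise.

>>> step_arm(increments=[[[0,0,0],[0,0,0]],[[0,0,0],[0,0,0]],[[0,0,0],[0,0,0]],[[0,0,0],[0,0,0]],[[0,0,0.5],[0,0,0]],[[0,0,1],[0,0,0]],[[0,0,2],[0,0,0]],[[0,0,3],[0,0,0]],[[0,0,3],[0,0,0]],[[0,0,3],[0,0,0]]], fingers=0.58)

```text
clock: 10.25
tool_pos: [0.5749, 0.1012, 0.2378]
eef_rot: [0.724, 0.69, 0.0, 0.0]
contact_force: [1.1, -0.1, -0.5]
opening: 0.58
finger_force: 0.0
```

>>> step_arm(increments=[[[-4,0,0],[0,0,0]],[[-4,0,0],[0,0,0]],[[-4,0,0],[0,0,0]],[[-2,0,0],[0,0,0]],[[0,0,0],[0,0,0]],[[0,0,0],[0,0,0]],[[0,0,0],[0,0,0]],[[0,0,0],[0,0,0]],[[0,0,0],[0,0,0]],[[0,0,0],[0,0,0]]], fingers=0)

```text
clock: 11.25
tool_pos: [0.4353, 0.1012, 0.2356]
eef_rot: [0.724, 0.69, 0.0, 0.0]
contact_force: [0.7, -0.5, 0.8]
opening: 0.003
finger_force: 0.0
```

```bash
python3 - <<'E'
from h import *
p,d=r.snapshot('scene');p2,d=r.snapshot('top');s=r.get_state();print(s['tool_pos'],s['opening'])
a=cv2.resize(p[150:300,270:480],(540,386));b=cv2.resize(p2[195:290,210:355],(260,170));b=np.vstack([b,np.zeros((216,260,3),np.uint8)])
cv2.imwrite('pics/s3.png',np.hstack([a,b])[:,:,::-1])
E
```

```text
[0.43510382 0.10119784 0.23563279] 0.0038497533521143104
```

View pics/s3.png

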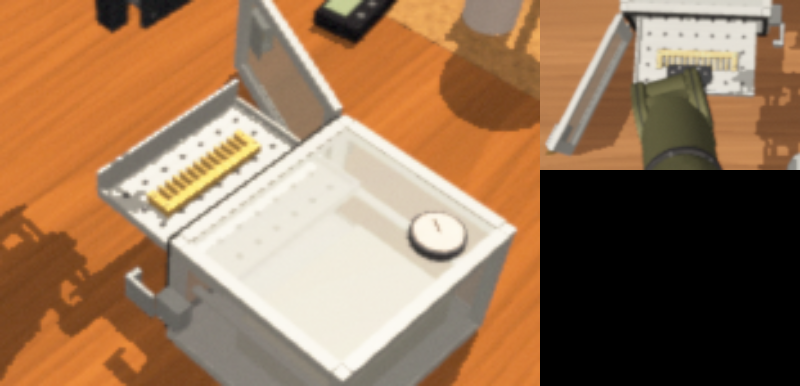

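The comb lies flat in the middle of the tray's open part, across it. Next the tray is pushed.

>>> step_arm(increments=[[[0,0.5,-2],[0,0,0]],[[0,0,-3],[0,0,0]],[[0,0,-3],[0,0,0]],[[0,0,-3],[0,0,0]],[[0.5,0,-1],[0,0,0]],[[1.5,-0.1,0],[0,0,0]],[[1.5,-0.1,0],[0,0,0]],[[1,0,0],[0,0,0]],[[0.7,-0.1,0],[0,0,0]],[[0.5,0,0],[0,0,0]]])

```text
clock: 12.35
tool_pos: [0.4925, 0.1031, 0.1161]
eef_rot: [0.724, 0.69, 0.0, 0.0]
contact_force: [-0.5, 1.1, 0.4]
opening: 0.004
finger_force: 0.0
```

>>> step_arm(increments=[[[0.5,0,0],[0,0,0]],[[0.5,-0.1,0],[0,0,0]],[[0.7,0,0],[0,0,0]],[[0.8,-0.1,0],[0,0,0]],[[1,0,0],[0,0,0]],[[1,-0.1,0],[0,0,0]],[[1,0,0],[0,0,0]],[[1,-0.1,0],[0,0,0]],[[1,0,0],[0,0,0]],[[1,-0.1,0],[0,0,0]]])

```text
clock: 13.35
tool_pos: [0.5778, 0.0984, 0.1157]
eef_rot: [0.724, 0.69, 0.0, -0.0]
contact_force: [-1.6, 0.9, 0.4]
opening: 0.002
finger_force: 1.0
```

>>> step_arm(increments=[[[0.8,0,0],[0,0,0]],[[0.7,-0.1,0],[0,0,0]],[[0.6,0,0],[0,0,0]],[[0.5,0,0],[0,0,0]],[[0.4,-0.1,0],[0,0,0]],[[0.4,0,0],[0,0,0]],[[0.3,0,0],[0,0,0]],[[0.2,0,0],[0,0,0]],[[0.2,0,0],[0,0,0]],[[0.1,0,0],[0,0,0]]])

```text
clock: 14.35
tool_pos: [0.619, 0.0958, 0.1157]
eef_rot: [0.724, 0.69, -0.0, 0.0]
contact_force: [-2.1, -0.1, 0.5]
opening: 0.001
finger_force: 0.8
```

>>> step_arm(increments=[[[0.1,0,0],[0,0,0]],[[0.1,0,0],[0,0,0]],[[0.1,0,0],[0,0,0]],[[0.1,0,0],[0,0,0]],[[0.1,0,0],[0,0,0]],[[0.1,0,0],[0,0,0]],[[0,0,0],[0,0,0]],[[0,0,0],[0,0,0]],[[0,0,0],[0,0,0]],[[0,0,0],[0,0,0]]])

```text
clock: 15.35
tool_pos: [0.6252, 0.0966, 0.1158]
eef_rot: [0.724, 0.69, 0.0, 0.0]
contact_force: [-0.1, 0.1, 0.3]
opening: 0.009
finger_force: 0.2
```

>>> step_arm(increments=[[[0.1,0,0],[0,0,0]],[[0.1,0,0],[0,0,0]],[[0.1,0,0],[0,0,0]],[[0.1,0,0],[0,0,0]],[[0,0,0],[0,0,0]],[[0,0,0],[0,0,0]],[[0,0,0],[0,0,0]],[[0,0,0],[0,0,0]],[[0,0,0],[0,0,0]],[[0,0,0],[0,0,0]]])

```text
clock: 16.35
tool_pos: [0.6291, 0.0963, 0.1158]
eef_rot: [0.724, 0.69, 0.0, 0.0]
contact_force: [0.5, 0.2, 0.5]
opening: 0.007
finger_force: 0.0
```

>>> step_arm(increments=[[[0.1,0,0],[0,0,0]],[[0.1,0,0],[0,0,0]],[[0.1,0,0],[0,0,0]],[[0.1,0,0],[0,0,0]],[[0,0,0],[0,0,0]],[[0,0,0],[0,0,0]],[[0,0,0],[0,0,0]],[[0,0,0],[0,0,0]],[[0,0,0],[0,0,0]],[[0,0,0],[0,0,0]]])

```text
clock: 17.35
tool_pos: [0.6307, 0.0961, 0.1157]
eef_rot: [0.724, 0.69, -0.002, -0.001]
contact_force: [-7.0, 0.5, 5.8]
opening: 0.005
finger_force: 3.5
```

```bash
python3 - <<'E'
from h import *
H=np.array([.6515,.223]); yaw=np.radians(-2.7)
def P(phi,gap=0):
    b=-np.pi/2+yaw-phi; d=np.array([np.cos(b),np.sin(b)]); n=np.array([np.cos(b-np.pi/2),np.sin(b-np.pi/2)])
    k=b-np.pi/2-yaw
    return H+.2*d+n*(.005+.0175*abs(np.cos(k))+.010*abs(np.sin(k))+gap)
q=P(2.01,.03);print('start',q.round(4))
for phi in [2.01,1.9,1.8,1.7,1.6,1.5,1.4,1.3,1.2,1.1,1,.9,.8,.7,.6,.5,.4,.3,.2,.15,.1,.06,.03,.01]:
    w=P(phi); print(phi,(w*100).round(2),((w-q)*100).round(2)); q=w
E
```

```text
start [0.4988 0.362 ]
2.01 [48.47 33.55] [-1.4  -2.65]
1.9 [47.29 31.52] [-1.18 -2.03]
1.8 [46.42 29.56] [-0.87 -1.96]
1.7 [45.76 27.5 ] [-0.66 -2.06]
1.6 [45.33 25.37] [-0.43 -2.13]
1.5 [45.12 23.45] [-0.21 -1.92]
1.4 [45.08 21.6 ] [-0.03 -1.85]
1.3 [45.22 19.75] [ 0.14 -1.85]
1.2 [45.53 17.9 ] [ 0.31 -1.85]
1.1 [46.02 16.07] [ 0.49 -1.83]
1 [46.69 14.28] [ 0.67 -1.79]
0.9 [47.53 12.54] [ 0.84 -1.73]
0.8 [48.55 10.88] [ 1.02 -1.66]
0.7 [49.74  9.31] [ 1.19 -1.57]
0.6 [51.09  7.86] [ 1.35 -1.46]
0.5 [52.6   6.53] [ 1.51 -1.33]
0.4 [54.25  5.35] [ 1.65 -1.18]
0.3 [56.03  4.33] [ 1.78 -1.02]
0.2 [57.92  3.5 ] [ 1.89 -0.83]
0.15 [58.9   3.15] [ 0.98 -0.34]
0.1 [59.9   2.86] [ 1.   -0.29]
0.06 [60.72  2.66] [ 0.82 -0.2 ]
0.03 [61.34  2.54] [ 0.62 -0.13]
0.01 [61.75  2.46] [ 0.42 -0.07]
```

>>> step_arm(increments=[[[-1,0,0],[0,0,0]],[[-3,0,1],[0,0,0]],[[-2,0,3],[0,0,0]],[[-1,1,4],[0,0,0]],[[0,3,4],[0,0,0]],[[-1,4.5,1],[0,0,0]],[[-1,4.5,0],[0,0,0]],[[-1,4.5,0],[0,0,0]],[[-1,4.5,0],[0,0,0]],[[-1,4.5,0],[0,0,0]]])

```text
clock: 18.35
tool_pos: [0.5129, 0.3633, 0.2461]
eef_rot: [0.724, 0.69, 0.001, 0.0]
contact_force: [0.7, -0.3, 0.2]
opening: 0.003
finger_force: 0.0
```

>>> step_arm(increments=[[[-0.4,1,-1],[0,0,0]],[[-0.4,0.2,-3],[0,0,0]],[[0,0,-3],[0,0,0]],[[0,0,-3],[0,0,0]],[[0,0,-2],[0,0,0]],[[0,0,-0.9],[0,0,0]],[[0,0,0],[0,0,0]],[[0,0,0],[0,0,0]],[[0,0,0],[0,0,0]],[[0,0,0],[0,0,0]]])

```text
clock: 19.35
tool_pos: [0.5056, 0.3737, 0.1179]
eef_rot: [0.724, 0.69, 0.001, 0.0]
contact_force: [-0.1, 0.7, 0.2]
opening: 0.002
finger_force: 0.0
```

```bash
python3 - <<'E'
from h import *
p,d=r.snapshot('scene');p2,d=r.snapshot('top');s=r.get_state();print(s['tool_pos'],s['contact_force'])
a=cv2.resize(p[100:310,280:490],(500,500));b=cv2.resize(p2[120:290,190:355],(300,309));b=np.vstack([b,np.zeros((191,300,3),np.uint8)])
cv2.imwrite('pics/s4.png',np.hstack([a,b])[:,:,::-1])
E
```

```text
[0.50527264 0.37351503 0.11753143] [-0.40850428 -0.25876619 -0.03536161]
```

View pics/s4.png

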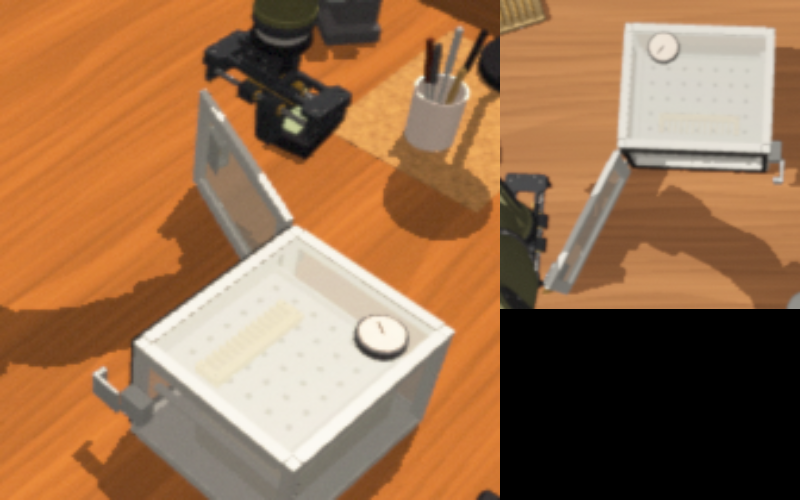

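The tray is fully home with the comb visible inside it; the gripper stands outside the door, to its left. Now the swing.

>>> step_arm(increments=[[[-1,-1.9,0],[0,0,0]],[[-0.7,-1.2,0],[0,0,0]],[[-0.4,-0.7,0],[0,0,0]],[[-0.5,-1,0],[0,0,0]],[[-0.7,-1.1,0],[0,0,0]],[[-0.85,-1.9,0],[0,0,0]],[[-0.65,-2,0],[0,0,0]],[[-0.4,-2.1,0],[0,0,0]],[[-0.2,-1.9,0],[0,0,0]],[[0,-1.9,0],[0,0,0]]])

```text
clock: 20.45
tool_pos: [0.4514, 0.2164, 0.1172]
eef_rot: [0.724, 0.69, 0.001, 0.0]
contact_force: [0.1, 0.4, -0.2]
opening: 0.006
finger_force: 0.3
```

>>> step_arm(increments=[[[0.15,-1.85,0],[0,0,0]],[[0.3,-1.85,0],[0,0,0]],[[0.5,-1.8,0],[0,0,0]],[[0.65,-1.8,0],[0,0,0]],[[0.85,-1.7,0],[0,0,0]],[[1,-1.7,0],[0,0,0]],[[1.2,-1.55,0],[0,0,0]],[[1.35,-1.45,0],[0,0,0]],[[1.1,-1,0],[0,0,0]],[[0.9,-0.7,0],[0,0,0]]])

```text
clock: 21.45
tool_pos: [0.532, 0.0616, 0.117]
eef_rot: [0.724, 0.689, 0.0, 0.0]
contact_force: [-0.5, 0.6, 0.7]
opening: 0.003
finger_force: 0.6
```

```bash
python3 - <<'E'
from h import *
p,d=r.snapshot('scene');p2,d=r.snapshot('top');s=r.get_state();print(s['tool_pos'],s['contact_force'])
a=cv2.resize(p[100:310,280:490],(500,500));b=cv2.resize(p2[120:290,190:355],(300,309));b=np.vstack([b,np.zeros((191,300,3),np.uint8)])
cv2.imwrite('pics/s5.png',np.hstack([a,b])[:,:,::-1])
E
```

```text
[0.53248502 0.0613696  0.11688336] [ 0.02658763 -0.46227127  0.7254475 ]
```

View pics/s5.png

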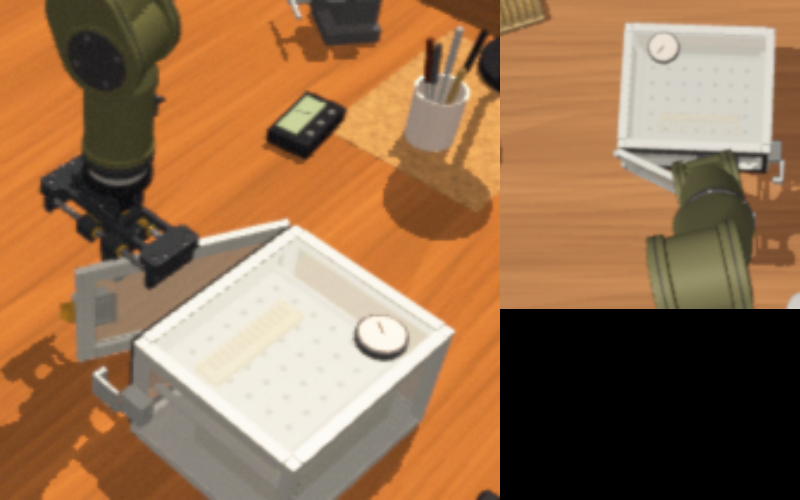

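The door follows the fingers, now about half a radian from shut. Slowing down.

>>> step_arm(increments=[[[0.8,-0.6,0],[0,0,0]],[[0.9,-0.6,0],[0,0,0]],[[0.9,-0.5,0],[0,0,0]],[[0.9,-0.5,0],[0,0,0]],[[0.9,-0.4,0],[0,0,0]],[[0.7,-0.3,0],[0,0,0]],[[0.6,-0.2,0],[0,0,0]],[[0.4,-0.1,0],[0,0,0]],[[0.3,-0.1,0],[0,0,0]],[[0.2,0,0],[0,0,0]]])

```text
clock: 22.55
tool_pos: [0.5969, 0.0291, 0.1167]
eef_rot: [0.724, 0.69, -0.0, -0.0]
contact_force: [-0.7, -0.1, 0.4]
opening: 0.005
finger_force: 0.1
```

>>> step_arm(increments=[[[0.2,0,0],[0,0,0]],[[0.2,0,0],[0,0,0]],[[0.2,0,0],[0,0,0]],[[0.2,-0.1,0],[0,0,0]],[[0.1,0,0],[0,0,0]],[[0.1,0,0],[0,0,0]],[[0.1,0,0],[0,0,0]],[[0.1,0,0],[0,0,0]],[[0.1,0,0],[0,0,0]],[[0.1,0,0],[0,0,0]]])

```text
clock: 23.55
tool_pos: [0.6071, 0.0286, 0.1166]
eef_rot: [0.724, 0.69, -0.003, -0.003]
contact_force: [-10.1, 1.0, 7.0]
opening: 0.004
finger_force: 5.3
```

>>> step_arm(increments=[[[0.1,0,0],[0,0,0]],[[0.1,0,0],[0,0,0]],[[0.1,0,0],[0,0,0]],[[0.1,0,0],[0,0,0]],[[0.1,0,0],[0,0,0]],[[0.1,0,0],[0,0,0]],[[0.1,0,0],[0,0,0]],[[0,0,0],[0,0,0]],[[0,0,0],[0,0,0]],[[0,0,0],[0,0,0]]])

```text
clock: 24.55
tool_pos: [0.6161, 0.0279, 0.1165]
eef_rot: [0.724, 0.69, -0.002, -0.001]
contact_force: [-7.8, -0.5, 3.4]
opening: 0.007
finger_force: 3.9
```

>>> step_arm(increments=[[[0.1,0,0],[0,0,0]],[[0.1,0,0],[0,0,0]],[[0.1,0,0],[0,0,0]],[[0.1,0,0],[0,0,0]],[[0,0,0],[0,0,0]],[[0,0,0],[0,0,0]],[[0,0,0],[0,0,0]],[[0,0,0],[0,0,0]],[[0,0,0],[0,0,0]],[[0,0,0],[0,0,0]]])

```text
clock: 25.55
tool_pos: [0.6159, 0.0278, 0.1165]
eef_rot: [0.724, 0.69, -0.005, -0.004]
contact_force: [-17.2, 0.0, 10.9]
opening: 0.002
finger_force: 9.1
```

Hard stop reached; back off and look.

>>> step_arm(increments=[[[-0.3,0,0],[0,0,0]],[[-0.5,0,0],[0,0,0]],[[-1,0,0],[0,0,0]],[[-3,0,0],[0,0,0]],[[-4,0,0],[0,0,0]],[[-3,3,1],[0,0,0]],[[-1,4,3],[0,0,0]],[[0,4,3],[0,0,0]],[[0,4,3],[0,0,0]],[[0,4,3],[0,0,0]]])

```text
clock: 26.55
tool_pos: [0.4957, 0.22, 0.2483]
eef_rot: [0.724, 0.69, 0.003, 0.001]
contact_force: [1.5, 0.4, 0.2]
opening: 0.004
finger_force: 0.0
```

>>> step_arm(increments=[[[0,4,0],[0,0,0]],[[0,4,0],[0,0,0]],[[0,4,0],[0,0,0]],[[0,3,0],[0,0,0]],[[0,0,0],[0,0,0]],[[0,0,0],[0,0,0]],[[0,0,0],[0,0,0]],[[0,0,0],[0,0,0]],[[0,0,0],[0,0,0]],[[0,0,0],[0,0,0]]])

```text
clock: 27.55
tool_pos: [0.4944, 0.3668, 0.2463]
eef_rot: [0.724, 0.689, 0.0, 0.0]
contact_force: [0.4, 0.4, -0.5]
opening: 0.004
finger_force: 0.0
```

```bash
python3 - <<'E'
from h import *
p,d=r.snapshot('scene');p2,d=r.snapshot('top');s=r.get_state();print(s['tool_pos'],s['contact_force'])
a=cv2.resize(p[180:330,300:480],(400,333));b=cv2.resize(p2[180:235,245:355],(400,200),interpolation=cv2.INTER_CUBIC);b=np.vstack([b,cv2.resize(p2[120:320,200:500],(400,267))])
a=np.vstack([a,np.zeros((134,400,3),np.uint8)])
cv2.imwrite('pics/s6.png',np.hstack([a,b])[:,:,::-1])
E
```

```text
[0.49425679 0.36713746 0.24627007] [-0.59047074  0.46306871 -0.39658275]
```

View pics/s6.png

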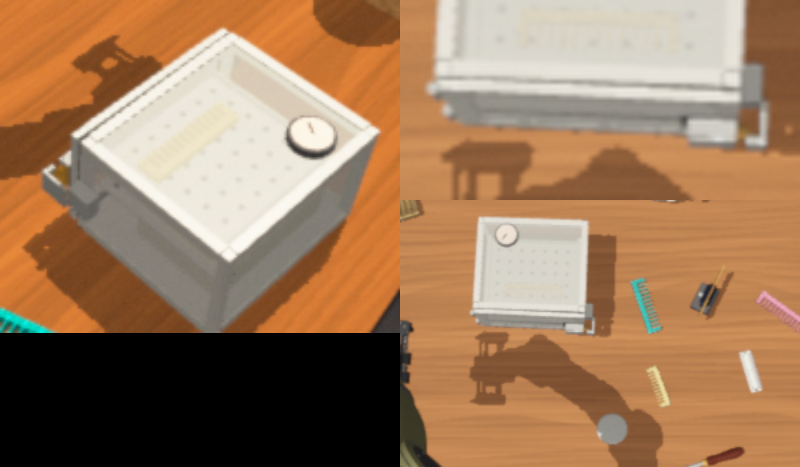

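The door is flush and parallel to the front. The brass bolt sits behind the keeper's lip (about 742,130), and the bystanders are undisturbed.

```bash
python3 -c "
from plant import r
print(r.finish_job())"
```

```text
the job is handed in; nothing more can be done
None
```

The comb lies flat on the tray, the tray is fully home and the door is shut. The last picture shows the bolt behind the keeper and nothing else moved. The job was handed in at about 28 s; no verdict came back.

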